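# Hold the spring clip open over the card in the carton

### The arm

A 6-joint arm with a two-finger parallel gripper is mounted at the origin on a cart in front of the work surface, level with it; the furniture and walls round the work are solid. World frame = base frame: x ahead of the robot, y to its left, z up, the work surface at z = 0. Lengths are in mm, angles in rad, forces in N, time in s.
With the tool pointing down it reaches from about 275 to 750 mm from the base axis. Payload 10.2 kg.
Tool frame: the origin (TCP) lies at the very end of the fingers, on their centre line; the grasp point (between the pads) lies 19 mm behind it; z points along the fingers, y is the line along which they close (so a half turn about z gives the same grasp; the last joint's range is limited). The gripper opens to 85 mm and grips with 20 to 120 N. Pads are 22 mm wide; open, the fingers measure 114 mm over their backs; the gripper's body (76 mm by 85 mm) begins 54 mm behind the grasp point. The pads swing forward as they close: fully open they stand 13 mm farther back than shut.
Start: joints at [0.988, 0.313, 1.498, -0, 1.331, -0.223], TCP at [184.859, 491.384, 231.294] pointing down, gripper open.
Joint ranges: [-2.94, 2.94], [-0.97, 2.17], [0.19, 2.56], [-1.23, 4.37], [0.02, 3.11], [-2.88, 2.88]. Speed limits (rad/s): [2.39, 2.39, 3.01, 3.14, 3.14, 3.14].

### API

Orientations are given as a unit quaternion [w, x, y, z].
In Python, from rig import telemetry, optics, ctrl gives the robot as it stands.
- The arm moves only by the tool servo_tool, never from a script. Its argument "deltas" is a list of rows, each a list of 3 entries, a list of its own where there are three numbers: the shift along the tool's x, y, z in units of 20 cm (1.0 is 20 cm), then the turn, a rotation vector about the tool's x, y, z in units of 90 degrees (1.0 is 90 degrees), then the opening, from 0 (shut) to 1 (fully open). A call has 1 to 8 rows; each row shifts and turns the commanded pose from where the row before left it, along the tool's axes as they then stand; what a row does not reach is not made up. A row lasts 1/10 s, in which the tool goes at most 50 mm and 8.59 degrees, less where a joint would pass 70% of its speed; a pose out of reach is approached as far as the arm can. A call with a number of a shift or a turn outside -1 to 1 is refused whole. A call with a gripper value outside its range is refused whole. The fingers move at their own pace and stop on an object; "squeeze" is the grip in N (left out, the last holds). Time passes only in rows, so rows that do not move let the fingers close. It gives the time, the measured TCP pose, the force, the opening and the grip force at its end, in the units of the state.
- telemetry.sense(): the state, without advancing time (a new reading comes with each control period).
- optics.capture(name): name is "scene" or "top" or "wrist"; returns the picture (400x640x3 uint8, blue, green, red); there is no depth.
- optics.camera_model(name): a dict with "vfov" (degrees; the focal length in pixels is half the picture's height over the tangent of half this angle, whatever the lens; pixels are square), "cx", "cy" (the principal point, pixels), "dist" ([k1, k2, p1, p2, k3] as OpenCV has them; the pictures are not rectified), "R" (3x3) and "t" (3): a world point X has camera coordinates R X + t; the wrist camera has in their place "mount" (4x4, takes a point from camera to tool coordinates, whose origin is the TCP and whose axes are the flange's). Camera axes: x right, y down, z forward; pixel columns grow to the right and rows downward; lengths in mm; the calibration is good to about 2 mm. A picture is of the moment at which its call begins: read the wrist's pose just before it. camera_model takes no time and is no camera call.
- ctrl.finish_job(): hands the job in; it is judged then, once.
The state is a dict: "time_s": time; "joints": joint angles; "dq": joint speeds; "tau": joint torques, N m; "eef_pos": TCP position; "ee_rot": TCP orientation; "force": force on the tool from outside, world axes, zero at the start; "wrist_torque": the same for the moment, N m; "grip_width": opening from 0.0 (shut) to 1.0 (fully open); "grip_force": force on a finger pad.
Only numpy, scipy, OpenCV 4.12 (cv2) and the standard library are available. Lean on these libraries where they do the work, as an engineer would, in place of code of your own. Each camera call takes 0.05 s, during which the arm holds its last target. There are 200 camera calls.

### The job

Fold both half-open flaps of the small cardboard carton outward, well past upright, to lay bare the card standing inside. Then squeeze the handles of the wider of the two spring clips so that it lets go of the steel rail, carry it to the carton and lower it, still squeezed wide open, upright and square, over the middle of the card's top edge, so that the edge lies well inside the gaping jaws with one jaw on each side. Finish while holding the clip open there, clear of the card and carton: do not let it snap shut; leave the narrow clip, salt jar, ramekin and spice jar where they are.

Things in the scene. Friction and masses are not known exactly. Their poses are not given: they have to be found in the camera images.
- wide_clip_center (a point): Middle of the level barrel (12 mm thick hinge pin) of the WIDER spring clip: grey metal, 46 mm wide along the barrel, about 70 g. It stands upright astride the rail, handles up, jaws down, barrel resting on the rail's top edge. Axes: y along barrel and rail, x across the jaws (the way the handles are squeezed), z up. Jaws reach 45 mm below this point; the barrel fills 6 mm round it.
- wide_clip_far (a joint): Swing of the clip's far (+x) lever, rad: 0 = jaws shut on the rail; 0.36 = stop, wide open (34 mm gap at the jaw tips); above 0.28 counts as wide open. Squeezing the handles together spreads the jaws: about 4 N a side at first, 8 N at the stop; a grip of 20 N or more takes it to the stop. Let go, the spring shuts it.
- wide_clip_near (a joint): The near (-x) lever, the mirror image; it always moves alike. Handles: flat plates splayed in a V; shut, their tops are 54 mm apart outside and 38 mm above the barrel's axis; at the stop they are upright and parallel, 26 mm apart outside, up to 42 mm above it. Best squeezed across x with the pads' middle about 28 mm above the axis.
- narrow_clip_center (a point): The same point of the NARROWER clip (26 mm wide, otherwise alike), on the same rail, 90 mm from the wide one centre to centre; either may be the left one. Not to be used.
- clip_rail: Fixed clip rail: an upright steel bar 4 mm thick, 180 mm long along its y, top edge 65 mm above the table, on a flat foot 70 mm wide and 8 mm thick. Origin at the centre of the underside. Both clips bite its top edge.
- carton: Fixed open cardboard carton, 130 mm (its x) by 130 mm (its y), walls 4 mm, rim 105 mm above the table; origin at the centre of its underside. Its long flaps are hinged along the +y (left) and -y (right) rims; the card stands upright inside.
- card_edge (a point): Middle of the top edge of the stiff white card fixed upright in the carton: 4 mm thick along x, 96 mm wide along y, its top edge 100 mm above the table (5 mm below the carton's rim). Axes as the carton's: x square to the card's face, y along its top edge, z up. Below the edge the space on both sides of the card is free for 75 mm down and 58 mm to the carton's walls.
- flap_left (a joint): Angle of the left (+y) flap, rad: 0 = shut (level, 60 mm inward), 1.57 = upright, 2.75 = folded right back (stop). Hinge line: carton y = +63 mm, 105 mm above the table, 128 mm long. Starts half open (0.85 to 1.15), stays where it is left, light (under 2 N) to push outward from within. Above 1.75 counts as well past upright.
- flap_right (a joint): The same for the right (-y) flap, hinge line at carton y = -63 mm. Upright, the flaps stand 60 mm above the rim.
- salt_jar: Jar of salt with a tan lid, 72 mm across, 78 mm high; origin under its centre. Bystander.
- ramekin: Ribbed white ramekin, 99 mm across, 43 mm high; origin under its centre. Bystander.
- spice_jar: Spice jar with a green cap, 46 mm across, 106 mm high; origin under its centre. Bystander.
Mind the look-alikes: they are no part of the job. Leave any red look-alike of the carton alone. Leave any orange look-alike of the part that bears wide_clip_center alone.

How it is judged (in metres and radians):
On the way, in this order (a step that is already met when the one before it is completed fails the run):
1. both flaps are folded outward past upright (value of joint each of flap_left, flap_right above 1.75 rad), for 0.2 s.
2. the wide clip, squeezed wide open in the fingers, is lifted off the rail (height (world z) of wide_clip_center above 0.125 m and value of joint wide_clip_far above 0.28 rad and contact force between the fingers and wide_clip above 1 N), for 0.2 s.
At the end, for the whole second after the job is handed in: Flaps beyond 1.75 rad; fingers squeeze the wide clip, lever above 0.28 rad; clip still, upright (0.2 rad), square to the card (0.25 rad), barrel 8 to 35 mm above the card edge, within 10 mm of its plane and 25 mm of its middle, touching neither card nor carton (all of step 1 and value of joint wide_clip_far above 0.28 rad and x of wide_clip_center in the frame of card_edge between -0.01 and 0.01 m and y of wide_clip_center in the frame of card_edge between -0.025 and 0.025 m and z of wide_clip_center in the frame of card_edge between 0.008 and 0.035 m and angle between the y axis of wide_clip_center and the y axis of card_edge, either way round below 0.25 rad and angle between wide_clip_center's own z axis and vertical below 0.2 rad and contact force between the fingers and wide_clip above 2 N and contact force between wide_clip and carton below 0.3 N and linear speed of wide_clip below 0.03 m/s); the arm keeps its last pose, push and grip.
It fails at once if the wide clip snaps shut after it was lifted off the rail (height (world z) of wide_clip_center above 0.125 m and value of joint wide_clip_far below 0.15 rad).
It fails at once if the narrow clip is moved from its place (distance of narrow_clip_center from where it was at the start of the episode above 0.03 m).
It fails at once if the salt jar is moved from its place (distance of salt_jar from where it was at the start of the episode above 0.03 m).
It fails at once if the ramekin is moved from its place (distance of ramekin from where it was at the start of the episode above 0.03 m).
It fails at once if the spice jar is moved from its place (distance of spice_jar from where it was at the start of the episode above 0.03 m).
It also fails if it takes over 48 s, if anything falls off the work surface, if the arm or the gripper's body presses on something with over 40 N, if the wrist force passes 120 N, or if a joint passes its speed limit or range.

## Working session

There is one attempt and no reset: what is moved stays moved. The work goes in short steps, Python scripts to look and compute and a tool call to move; the robot and the scene stay as the last step left them, time stands still between calls to the robot, and variables do not carry over. Pictures are saved under pics/ and viewed, at most 12 in all, crops included, and the job is handed in when it is done.

Besides the shell and the picture viewer there is one more tool, called after "Request:" as a command line: name --argument value ..., lists and objects as JSON in quotes. servo_tool: Moves the arm, as the interface text tells. Its arguments: {"type":"object","properties":{"deltas":{"type":"array"},"squeeze":{"type":"number"}},"required":["deltas"]}

```bash
mkdir -p pics; ls; python3 - <<'E'
from rig import telemetry, optics, ctrl
import cv2
print(telemetry.sense())
for n in ["scene","top"]:
    cv2.imwrite(f"pics/{n}0.png",optics.capture(n)); print(n,optics.camera_model(n))
print(optics.camera_model("wrist"))
E
```

```text
pics
{'time_s': 0.0, 'joints': array([ 9.87597859e-01,  3.13441301e-01,  1.49846171e+00, -8.99100534e-06,
        1.33100803e+00, -2.23379604e-01]), 'dq': array([0.00092129, 0.00106382, 0.00035311, 0.00115109, 0.00114585,
       0.00168639]), 'tau': array([ 5.60006411e-04, -4.12268007e+01, -2.59747392e+01, -1.40326169e-04,
        4.10636640e-03, -1.26224134e-05]), 'eef_pos': array([184.70653974, 491.14771607, 230.73026254]), 'ee_rot': array([-2.54682438e-04,  1.78939375e-01,  9.83859881e-01, -6.08025022e-04]), 'force': array([-0.74994532,  0.85267786, -0.59682034]), 'wrist_torque': array([-0.07137709, -0.00940245,  0.02051314]), 'grip_force': 0.0, 'grip_width': 0.9961787465179933}
scene {'vfov': 53.503029346690234, 'cx': 318.43372822303525, 'cy': 202.4272372221393, 'dist': array([-0.0981974,  0.       ,  0.       ,  0.       ,  0.       ]), 'R': array([[-0.80131061, -0.59822563,  0.00523414],
       [-0.43487945,  0.57645907, -0.69179101],
       [ 0.41082985, -0.5566157 , -0.7220788 ]]), 't': array([387.25995989, 367.86980537, 738.00243565])}
top {'vfov': 44.37048795735041, 'cx': 316.90652512362595, 'cy': 191.53199121043883, 'dist': array([-0.12833521,  0.        ,  0.        ,  0.        ,  0.        ]), 'R': array([[-0.01532606, -0.99970011, -0.01909971],
       [-0.984438  ,  0.01843101, -0.17476306],
       [ 0.17506268,  0.01612405, -0.98442525]]), 't': array([ -94.29306215,  574.9332991 , 1334.53365425])}
{'vfov': 70.68177604320447, 'cx': 320.57965005136145, 'cy': 199.64405640658478, 'dist': array([-0.01101583,  0.        ,  0.        ,  0.        ,  0.        ]), 'mount': array([[ 1.48180269e-04, -9.53208712e-01, -3.02312966e-01,
         7.88265850e+01],
       [ 9.99999646e-01, -1.08971848e-04,  8.33748992e-04,
         3.43783827e-01],
       [-8.27680405e-04, -3.02312983e-01,  9.53208359e-01,
        -1.42587004e+02],
       [ 0.00000000e+00,  0.00000000e+00,  0.00000000e+00,
         1.00000000e+00]])}
```

View pics/scene0.png

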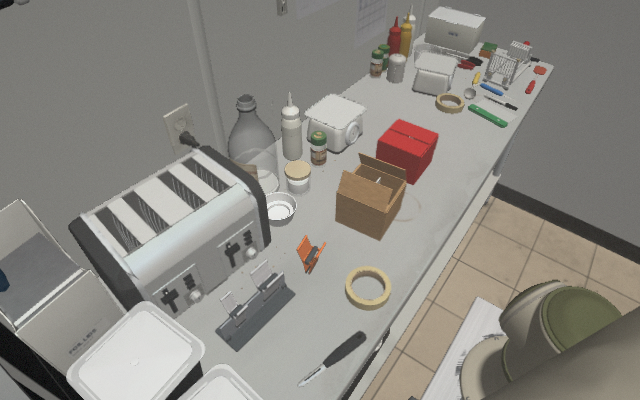

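View pics/top0.png

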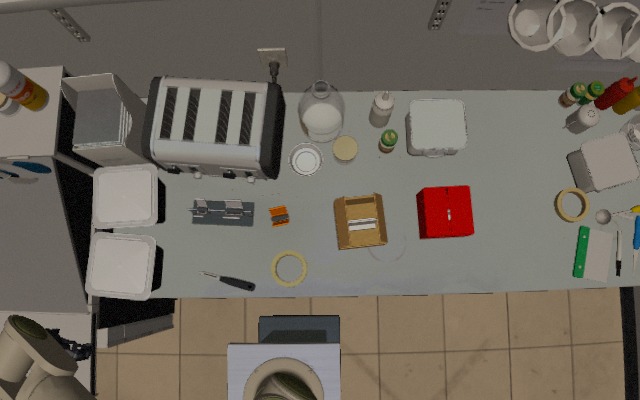

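The scene view shows the brown carton at (370,200), with the rail and its two clips at (255,305). The top view shows the carton at (361,220) and the rail at (223,212), with the clips at about (203,210) and (235,210). I'll zoom in on both.

```bash
cat > h.py <<'E'
from rig import telemetry, optics, ctrl
import cv2, numpy as np
from scipy.spatial.transform import Rotation as Rot
def pose():
    s=telemetry.sense(); q=s['ee_rot']; return Rot.from_quat([q[1],q[2],q[3],q[0]]).as_matrix(), np.array(s['eef_pos'])
def cam(n,P=None):
    m=optics.camera_model(n); f=200/np.tan(np.radians(m['vfov']/2))
    K=np.array([[f,0,m['cx']],[0,f,m['cy']],[0,0,1]])
    if n=='wrist':
        Rt,p=P or pose(); M=np.array(m['mount']); Rc=Rt@M[:3,:3]; c=Rt@M[:3,3]+p
        return K,m['dist'],Rc.T,-Rc.T@c
    return K,m['dist'],m['R'],m['t']
def ray(C,uv):
    K,d,R,t=C; u=cv2.undistortPoints(np.array([[uv]],float),K,d)[0,0]
    v=R.T@np.array([u[0],u[1],1]); return -R.T@t, v/np.linalg.norm(v)
def onz(C,uv,z):
    o,v=ray(C,uv); return o+v*(z-o[2])/v[2]
def proj(C,X):
    K,d,R,t=C; return cv2.projectPoints(np.array(X,float).reshape(-1,1,3),cv2.Rodrigues(R)[0],t,K,d)[0][:,0]
def tri(*cr):
    A=np.zeros((3,3));b=np.zeros(3)
    for C,uv in cr:
        o,v=ray(C,uv);Q=np.eye(3)-np.outer(v,v);A+=Q;b+=Q@o
    return np.linalg.solve(A,b)
E
python3 - <<'E'
from h import *
T=cv2.imread('pics/top0.png');S=cv2.imread('pics/scene0.png')
a=cv2.resize(T[180:260,180:400],(800,291),interpolation=2)
b=cv2.resize(S[250:350,210:330],(360,300),interpolation=2);c=cv2.resize(S[145:245,325:445],(360,300),interpolation=2)
o=np.zeros((600,800,3),np.uint8);o[:291]=a;o[295:595,:360]=b;o[295:595,400:760]=c
cv2.imwrite('pics/zoom.png',o)
C=cam('top')
print(onz(C,(223,225),8),onz(C,(361,220),105),onz(C,(203,210),65),onz(C,(238,210),65),onz(C,(345,148),78),onz(C,(388,140),106),onz(C,(305,160),43))
E
```

```text
[487.19989002 170.47256727   8.        ] [ 483.73702822 -221.93289631  105.        ] [523.90656915 215.99927485  65.        ] [522.31392042 116.70105963  65.        ] [ 690.92189632 -185.34384607   78.        ] [ 704.05526127 -303.49393002  106.        ] [667.05564989 -71.16041998  43.        ]
```

View pics/zoom.png

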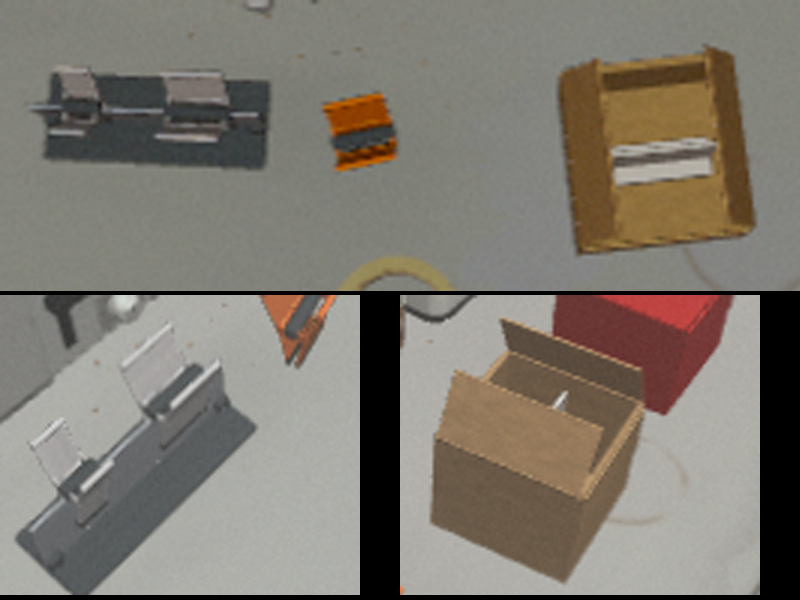

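The wide clip is the right-hand one, at about (234,210) in the top view. The carton is turned a few degrees. I'll turn the tool square first.

Request:
servo_tool --deltas '[[[0, 0, 0], [0, 0, 0.09], 1], [[0, 0, 0], [0, 0, 0.09], 1], [[0, 0, 0], [0, 0, 0.09], 1], [[0, 0, 0], [0, 0, 0.09], 1], [[0, 0, 0], [0, 0, 0.09], 1], [[0, 0, 0], [0, 0, 0.09], 1], [[0, 0, 0], [0, 0, 0.09], 1], [[0, 0, 0], [0, 0, 0.08], 1]]'

```text
time_s: 0.9
eef_pos: [184.8, 491.2, 231.0]
ee_rot: [0.0, 0.675, 0.738, -0.0]
force: [0.6, 0.9, -0.4]
grip_width: 1.0
grip_force: 0.0
```

Request:
servo_tool --deltas '[[[-0.18, 0.145, 0], [0, 0, 0], 0], [[-0.18, 0.145, 0], [0, 0, 0], 0], [[-0.18, 0.145, 0], [0, 0, 0], 0], [[-0.18, 0.145, 0], [0, 0, 0], 0], [[-0.18, 0.145, 0], [0, 0, 0], 0], [[-0.18, 0.145, 0], [0, 0, 0], 0], [[-0.18, 0.145, 0], [0, 0, 0], 0], [[-0.18, 0.145, 0], [0, 0, 0], 0]]'

```text
time_s: 1.7
eef_pos: [444.3, 225.2, 231.1]
ee_rot: [-0.0, 0.673, 0.74, -0.0]
force: [0.3, 1.2, 0.9]
grip_width: 0.001
grip_force: 0.0
```

Request:
servo_tool --deltas '[[[-0.18, 0.145, 0], [0, 0, 0], 0], [[-0.18, 0.145, 0], [0, 0, 0], 0], [[0, 0, 0], [0, 0, 0], 0], [[0, 0, 0], [0, 0, 0], 0]]'

```text
time_s: 2.1
eef_pos: [508.0, 160.2, 230.7]
ee_rot: [-0.001, 0.673, 0.74, -0.0]
force: [0.0, 0.1, -0.6]
grip_width: -0.002
grip_force: 0.0
```

```bash
python3 - <<'E'
from h import *
P=pose(); I=optics.capture('wrist'); np.savez('w1.npz',R=P[0],p=P[1]); cv2.imwrite('pics/w1.png',I)
print(P); print(proj(cam('wrist',P),[[521,120,71],[P[1][0],P[1][1],P[1][2]]]))
E
```

```text
(array([[-9.40047596e-02,  9.95570722e-01, -1.42934995e-03],
       [ 9.95571722e-01,  9.40049857e-02,  9.16692738e-05],
       [ 2.25629266e-04, -1.41440304e-03, -9.99998974e-01]]), array([507.95646971, 160.24835995, 230.6595901 ]))
[[329.70263961 219.56016563]
 [322.42091966 255.6226251 ]]
```

View pics/w1.png

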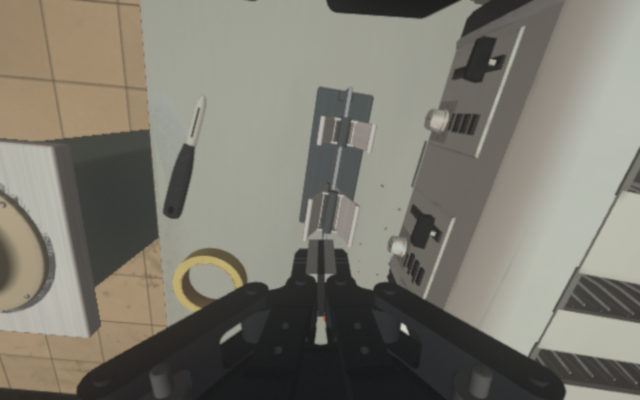

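The wrist view shows the rail with the narrow clip at (346,133) and the wide clip at (330,213), which agrees with the top-view estimate to about 5 px. Next I'll go over the carton.

Request:
servo_tool --deltas '[[[-0.225, -0.036, -0.02], [0, 0, 0], 0], [[-0.225, -0.036, -0.02], [0, 0, 0], 0], [[-0.225, -0.036, -0.02], [0, 0, 0], 0], [[-0.225, -0.036, -0.02], [0, 0, 0], 0], [[-0.225, -0.036, -0.02], [0, 0, 0], 0], [[-0.225, -0.036, -0.02], [0, 0, 0], 0], [[-0.225, -0.036, -0.02], [0, 0, 0], 0], [[-0.225, -0.036, -0.02], [0, 0, 0], 0]]'

```text
time_s: 2.95
eef_pos: [484.7, -203.3, 263.8]
ee_rot: [0.0, 0.672, 0.741, 0.0]
force: [1.6, -1.0, 0.0]
grip_width: -0.001
grip_force: 0.0
```

Request:
servo_tool --deltas '[[[0, 0, 0], [0, 0, 0], 0], [[0, 0, 0], [0, 0, 0], 0]]'

```text
time_s: 3.15
eef_pos: [484.9, -202.3, 263.2]
ee_rot: [-0.0, 0.672, 0.74, 0.0]
force: [-0.1, 0.3, -0.2]
grip_width: -0.002
grip_force: 0.0
```

```bash
python3 - <<'E'
from h import *
P=pose(); I=optics.capture('wrist'); np.savez('w2.npz',R=P[0],p=P[1]); cv2.imwrite('pics/w2.png',I)
print(P)
E
```

```text
(array([[-9.56591101e-02,  9.95414131e-01, -2.06736755e-04],
       [ 9.95413964e-01,  9.56592176e-02,  5.94967354e-04],
       [ 6.12015188e-04, -1.48874606e-04, -9.99999802e-01]]), array([ 484.91748275, -202.33980572,  263.2090369 ]))
```

View pics/w2.png

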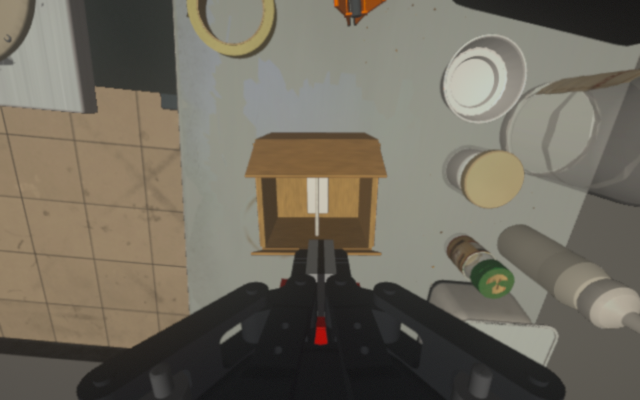

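The carton lies square in the view: the left flap's free edge is at row 176 (cols 246–386), the right flap's is at row 252 (cols 250–382), and the card edge runs along column 317 (rows 177–236).

```bash
python3 - <<'E'
from h import *
d=np.load('w2.npz');P=(d['R'],d['p']);C=cam('wrist',P)
c0=onz(C,(318,180),100);c1=onz(C,(317,234),100);print('card',c0,c1)
for z in (150,155,160): print(z,[onz(C,u,z).round(0)[:2] for u in ((246,175),(386,176),(250,254),(382,254))])
for z in (105,): print('rim',[onz(C,u,z).round(0)[:2] for u in ((257,178),(380,178),(258,138),(379,138))])
T=cam('top')
# card edge in top: zoom coords /3.636+offset
for u in ((613,150),(715,143)): print('top card',onz(T,(180+u[0]/3.636,180+u[1]/3.636),100))
for u in ((578,252),(755,232)): print('top front',onz(T,(180+u[0]/3.636,180+u[1]/3.636),105))
W=np.load('w1.npz');W=cam('wrist',(W['R'],W['p']));print('clip',onz(W,(330,213),73), onz(W,(349,88),65),onz(W,(336,183),65))
E
```

```text
card [ 480.53497159 -198.15547357  100.        ] [ 485.45731798 -263.5342574   100.        ]
150 [array([ 413., -188.]), array([ 542., -176.]), array([ 418., -269.]), array([ 552., -257.])]
155 [array([ 414., -187.]), array([ 541., -175.]), array([ 420., -267.]), array([ 550., -254.])]
160 [array([ 415., -185.]), array([ 540., -174.]), array([ 421., -264.]), array([ 549., -251.])]
rim [array([ 414., -201.]), array([ 548., -188.]), array([ 414., -158.]), array([ 540., -146.])]
top card [ 481.55563761 -188.83347134  100.        ]
top card [ 485.32939845 -264.48447987  100.        ]
top front [ 406.51477062 -161.15692022  105.        ]
top front [ 418.61873788 -291.05547441  105.        ]
clip [520.36742829 128.75168484  73.        ] [526.08511405 262.72062785  65.        ] [523.89283414 162.23033594  65.        ]
```

Request:
servo_tool --deltas '[[[-0.1, -0.02, 0.05], [0, 0, 0], 0], [[0, 0, 0.16], [0, 0, 0], 0], [[0, 0, 0.16], [0, 0, 0], 0], [[0, 0, 0.16], [0, 0, 0], 0], [[0, 0, 0.16], [0, 0, 0], 0], [[0, 0, 0], [0, 0, 0], 0]]'

```text
time_s: 3.8
eef_pos: [481.6, -220.3, 122.1]
ee_rot: [-0.004, 0.672, 0.741, -0.0]
force: [0.1, 0.5, 0.9]
grip_width: -0.004
grip_force: 0.0
```

Request:
servo_tool --deltas '[[[0.08, 0, 0], [0, 0, 0], 0], [[0.08, 0, 0], [0, 0, 0], 0], [[0.08, 0, 0], [0, 0, 0], 0], [[0.08, 0, 0], [0, 0, 0], 0], [[0.08, 0, 0], [0, 0, 0], 0], [[0.07, 0, 0], [0, 0, 0], 0], [[0, 0, 0], [0, 0, 0], 0]]'

```text
time_s: 4.5
eef_pos: [473.7, -128.0, 125.4]
ee_rot: [-0.0, 0.672, 0.741, 0.0]
force: [-1.1, 0.2, -0.1]
grip_width: 0.0
grip_force: 0.0
```

Request:
servo_tool --deltas '[[[-0.13, 0, 0], [0, 0, 0], 0], [[-0.13, 0, 0], [0, 0, 0], 0], [[-0.13, 0, 0], [0, 0, 0], 0], [[-0.13, 0, 0], [0, 0, 0], 0], [[-0.11, 0, 0], [0, 0, 0], 0], [[-0.11, 0, 0], [0, 0, 0], 0], [[-0.1, 0, 0], [0, 0, 0], 0], [[-0.09, 0, 0], [0, 0, 0], 0]]'

```text
time_s: 5.3
eef_pos: [491.6, -316.1, 125.1]
ee_rot: [-0.0, 0.673, 0.74, 0.0]
force: [-1.0, 0.6, 0.3]
grip_width: -0.0
grip_force: 0.2
```

Request:
servo_tool --deltas '[[[0, 0, 0], [0, 0, 0], 0], [[0, 0, -0.2], [0, 0, 0], 0], [[0.15, 0, -0.2], [0, 0, 0], 0], [[0.22, 0, -0.2], [0, 0, 0], 1], [[0.22, 0, -0.15], [0, 0, 0], 1], [[0, 0, 0], [0, 0, 0], 1]]'

```text
time_s: 5.9
eef_pos: [482.0, -203.4, 271.5]
ee_rot: [0.003, 0.671, 0.741, 0.001]
force: [-0.5, -0.2, 0.2]
grip_width: 0.505
grip_force: 0.0
```

```bash
python3 - <<'E'
from h import *
P=pose(); I=optics.capture('wrist'); np.savez('w3.npz',R=P[0],p=P[1]); print(P[1])
T=optics.capture('top'); o=np.vstack([I[:, :],cv2.resize(T[180:250,300:420],(640,373))[:200]]); 
o=np.zeros((600,800,3),np.uint8); o[:400,:640]=I; o[400:,:400]=cv2.resize(T[190:255,300:430],(400,200))
cv2.imwrite('pics/w3.png',o); cv2.imwrite('pics/w3raw.png',I)
E
```

```text
[ 482.03372355 -203.41556204  271.47544338]
```

View pics/w3.png

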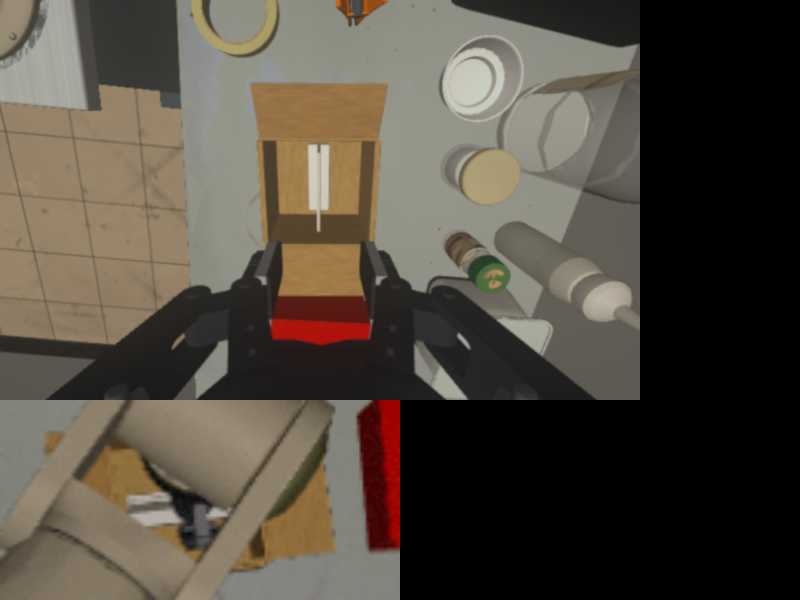

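Both flaps are folded well back. The card edge runs from (318,145) to (319,231).

```bash
python3 - <<'E'
from h import *
d=np.load('w3.npz');C=cam('wrist',(d['R'],d['p']));
a=onz(C,(318.3,144),100);b=onz(C,(318.8,232),100);print('card',a,b,np.linalg.norm(a-b),(a+b)/2,np.arctan2(-(a-b)[0],(a-b)[1]))
r=[onz(C,u,105) for u in ((259,141),(380,139),(378,243),(264,243))];print('rim',r,np.mean(r,0))
W=np.load('w1.npz');W=cam('wrist',(W['R'],W['p']))
print('clip',tri((W,(330,213)),(cam('top'),(234.2,210.3))))
I=cv2.imread('pics/w1.png');cv2.imwrite('pics/c1.png',cv2.resize(I[70:260,280:400],(480,760))[:600] if 0 else cv2.resize(I[80:250,290:390],(350,595),interpolation=2))
R=pose()[0];print('move',R.T@(np.array([521,123,200])-pose()[1])/200)
E
```

```text
card [ 475.20584125 -161.3808437   100.        ] [ 486.06881326 -266.27599117  100.        ] 105.45613365028626 [ 480.63732726 -213.82841743  100.        ] 0.10319243647740439
rim [array([ 411.26303407, -163.92287809,  105.        ]), array([ 540.80576806, -148.88171974,  105.        ]), array([ 558.66806803, -271.53720465,  105.        ]), array([ 421.34417214, -284.91977171,  105.        ])] [ 483.02026057 -217.31539355  105.        ]
clip [520.96674254 126.87491993  67.97249351]
move [1.61907624 0.35680789 0.33640057]
```

View pics/c1.png

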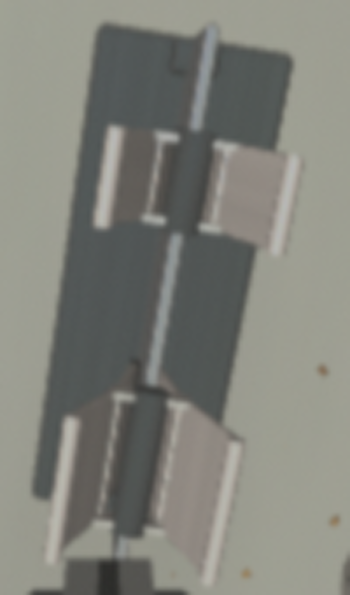

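The crop shows the wide clip's barrel centred at about (331,212), with the rail turned roughly 0.12 rad relative to the tool. I'll go over it and look closer.

Request:
servo_tool --deltas '[[[0.23, 0.05, 0], [0, 0, 0], 1], [[0.23, 0.05, 0], [0, 0, 0], 1], [[0.23, 0.05, 0.04], [0, 0, 0], 1], [[0.23, 0.05, 0.05], [0, 0, 0], 1], [[0.23, 0.05, 0.06], [0, 0, 0], 1], [[0.23, 0.05, 0.06], [0, 0, 0], 1], [[0.23, 0.05, 0.06], [0, 0, 0], 1], [[0, 0, 0.05], [0, 0, 0.075], 1]]'

```text
time_s: 6.8
eef_pos: [519.7, 124.0, 200.7]
ee_rot: [-0.001, 0.714, 0.7, -0.001]
force: [0.2, -0.7, 0.1]
grip_width: 0.999
grip_force: 0.0
```

Request:
servo_tool --deltas '[[[0, 0, 0], [0, 0, 0], 1], [[0, 0, 0], [0, 0, 0], 1], [[0, 0, 0], [0, 0, 0], 1]]'

```text
time_s: 7.1
eef_pos: [520.6, 119.0, 203.3]
ee_rot: [0.0, 0.715, 0.699, 0.0]
force: [-0.0, 0.9, 0.3]
grip_width: 0.997
grip_force: 0.0
```

```bash
python3 - <<'E'
from h import *
P=pose(); I=optics.capture('wrist'); np.savez('w4.npz',R=P[0],p=P[1]); print(P)
cv2.imwrite('pics/w4raw.png',I); cv2.imwrite('pics/w4.png',cv2.resize(I[60:260,200:440],(720,600),interpolation=2))
E
```

```text
(array([[ 2.17922633e-02,  9.99762495e-01,  2.26618007e-04],
       [ 9.99762512e-01, -2.17922325e-02, -1.37719208e-04],
       [-1.32747987e-04,  2.29565401e-04, -9.99999965e-01]]), array([520.594406  , 118.95191615, 203.29891795]))
```

View pics/w4.png

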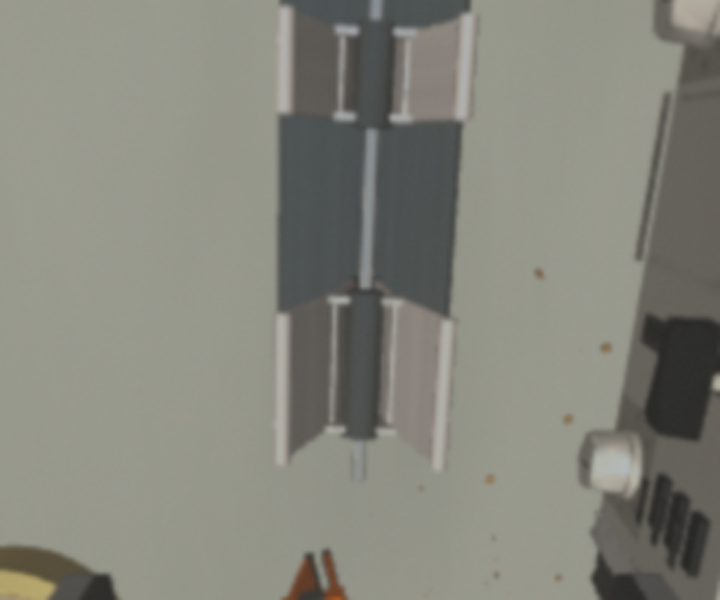

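The crop shows the barrel centre at raw (321.3,181.3). The handle tops are at crop columns 283 and 447, and the rail is still turned by about 0.04 rad.

```bash
python3 - <<'E'
from h import *
d=np.load('w4.npz');C=cam('wrist',(d['R'],d['p']));g=lambda u,v,z:onz(C,(200+(u+.5)/3-.5,60+(v+.5)/3-.5),z)
a,b=g(367,290,76),g(361,438,74);print('barrel',a,b,(a+b)/2,np.linalg.norm(a-b))
h=[g(*u,109) for u in ((283,313),(283,465),(453,318),(438,470))];print('handles',h,np.mean(h,0))
r=[g(*u,65) for u in ((372,130),(359,480))];print('rail',r,np.arctan2(-(r[0]-r[1])[0],(r[0]-r[1])[1]))
n=(g(374,25,76)+g(374,128,76))/2;print('narrow',n)
c=(h[0]+h[1]+h[2]+h[3])/4
for t in ((np.array([*((a+b)/2)[:2],79])),(np.array([*c[:2],79]))): print('move',d['R'].T@(t-pose()[1])/200)
E
```

```text
barrel [521.57728054 155.21168185  76.        ] [518.53320081 104.70194408  74.        ] [520.05524068 129.95681297  75.        ] 50.64089287723933
handles [array([497.67367561, 154.36881388, 109.        ]), array([495.38167239, 108.60205801, 109.        ]), array([545.69218067, 151.90269935, 109.        ]), array([541.68554272, 106.00313629, 109.        ])] [520.10826785 130.21917688 109.        ]
rail [array([524.18232346, 203.82965407,  65.        ]), array([517.38269201,  85.85456603,  65.        ])] -0.057572469210639285
narrow [524.93069355 218.39649289  76.        ]
move [ 0.05467514 -0.00410759  0.62208283]
move [ 0.05599243 -0.00387111  0.62208271]
```

Request:
servo_tool --deltas '[[[0.056, -0.004, 0.02], [0, 0, 0.026], 1], [[0, 0, 0.1], [0, 0, 0], 1], [[0, 0, 0.15], [0, 0, 0], 1], [[0, 0, 0.15], [0, 0, 0], 1], [[0, 0, 0.12], [0, 0, 0], 1], [[0, 0, 0.085], [0, 0, 0], 1], [[0, 0, 0], [0, 0, 0], 1], [[0, 0, 0], [0, 0, 0], 1]]'

```text
time_s: 7.95
eef_pos: [520.3, 130.8, 78.9]
ee_rot: [0.0, 0.729, 0.684, 0.0]
force: [0.1, 0.3, 0.2]
grip_width: 1.002
grip_force: 0.0
```

Request:
servo_tool --deltas '[[[0, 0, 0], [0, 0, 0], 0], [[0, 0, 0], [0, 0, 0], 0], [[0, 0, 0], [0, 0, 0], 0], [[0, 0, 0], [0, 0, 0], 0], [[0, 0, 0], [0, 0, 0], 0], [[0, 0, 0], [0, 0, 0], 0], [[0, 0, 0], [0, 0, 0], 0], [[0, 0, 0], [0, 0, 0], 0]]' --squeeze 40

```text
time_s: 8.75
eef_pos: [520.8, 131.4, 80.9]
ee_rot: [0.001, 0.729, 0.685, 0.001]
force: [-4.7, 0.1, 20.6]
grip_width: 0.289
grip_force: 39.1
```

Request:
servo_tool --deltas '[[[0, 0, -0.03], [0, 0, 0], 0], [[0, 0, -0.05], [0, 0, 0], 0], [[0, 0, -0.1], [0, 0, 0], 0], [[0, 0, -0.15], [0, 0, 0], 0], [[0, 0, -0.15], [0, 0, 0], 0], [[0, 0, -0.15], [0, 0, 0], 0], [[0, 0, 0], [0, 0, 0], 0], [[0, 0, 0], [0, 0, 0], 0]]'

```text
time_s: 9.55
eef_pos: [519.7, 131.3, 204.4]
ee_rot: [0.0, 0.729, 0.685, 0.0]
force: [0.3, 0.3, -1.3]
grip_width: 0.291
grip_force: 40.3
```

```bash
python3 - <<'E'
from h import *
S=telemetry.sense();print(S['grip_width'],S['grip_force'],S['force'],pose())
I=optics.capture('wrist');Sc=optics.capture('scene');d=pose();np.savez('w5.npz',R=d[0],p=d[1])
o=np.zeros((600,800,3),np.uint8);o[:,:400]=cv2.resize(I[120:320,253:387],(400,600),interpolation=2)
u=proj(cam('scene'),[d[1]])[0];print(u);x,y=map(int,u);cv2.imwrite('pics/s5.png',Sc)
o[:,400:]=cv2.resize(Sc[y-60:y+60,x-40:x+40],(400,600),interpolation=2);cv2.imwrite('pics/w5.png',o)
E
```

```text
0.29064207974108536 40.34412528388202 [ 0.25063503  0.29964079 -1.33099764] (array([[ 6.28261351e-02,  9.98024248e-01,  6.90921497e-04],
       [ 9.98024485e-01, -6.28261598e-02,  1.40804631e-05],
       [ 5.74605880e-05,  6.88671951e-04, -9.99999761e-01]]), array([519.66763656, 131.27520249, 204.4252761 ]))
[261.00065657 244.16723361]
```

View pics/w5.png

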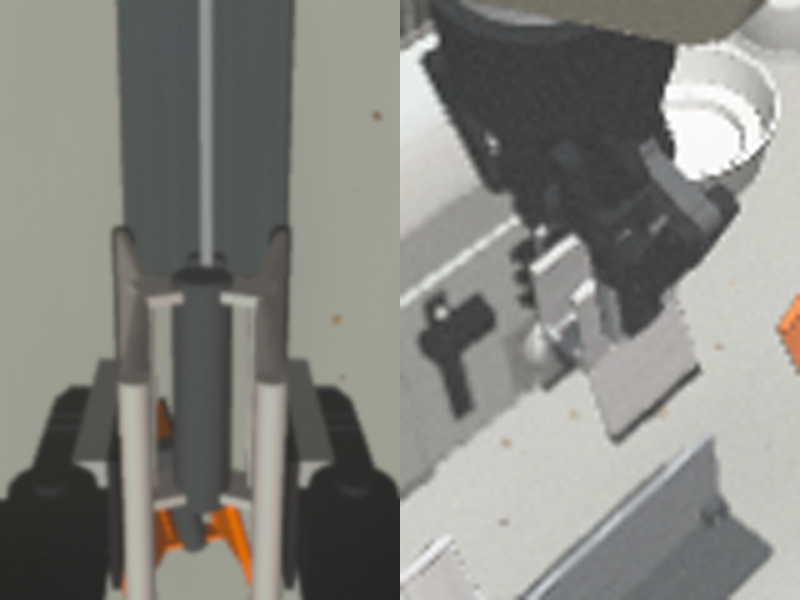

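The clip is off the rail, held wide open and upright. Next I'll work out the move to the card.

```bash
python3 - <<'E'
from h import *
d=np.load('w5.npz');C=cam('wrist',(d['R'],d['p']));R=d['R']
for z in (186,190,194,198): 
  a,b=onz(C,(321,210),z),onz(C,(321,290),z); print(z,np.linalg.norm(a-b),R.T@((a+b)/2-d['p']))
a,b=onz(C,(321,210),194.5),onz(C,(321,290),194.5);off=R.T@((a+b)/2-d['p'])
th=.095;N=np.array([[-np.sin(th),np.cos(th),0],[np.cos(th),np.sin(th),0],[0,0,-1]]).T
t=np.array([482,-218,120])-N@[off[0],0,10];print(t)
D=N.T@(t-d['p']);print(D,D/200)
E
```

```text
186 56.214248948571914 [-7.00007558 -0.93066639 17.13598544]
190 54.80632979679594 [-4.86559879 -0.93638036 13.13568409]
194 53.39841064501997 [-2.731122   -0.94209433  9.13538273]
198 51.990491493244015 [-0.59664521 -0.9478083   5.13508138]
[ 481.7662423  -215.54679945  130.        ]
[-341.67235493  -70.16698823   73.13310838] [-1.70836177 -0.35083494  0.36566554]
```

Request:
servo_tool --deltas '[[[0, 0, -0.05], [0, 0, -0.05], 0], [[0, 0, -0.05], [0, 0, -0.05], 0], [[-0.12, -0.025, 0], [0, 0, 0], 0], [[-0.2, -0.04, 0], [0, 0, 0], 0], [[-0.22, -0.045, 0], [0, 0, 0], 0], [[-0.22, -0.045, 0], [0, 0, 0], 0], [[-0.22, -0.045, 0], [0, 0, 0], 0], [[-0.22, -0.045, 0], [0, 0, 0], 0]]'

```text
time_s: 10.45
eef_pos: [492.7, -113.8, 223.1]
ee_rot: [-0.001, 0.673, 0.74, -0.0]
force: [0.6, 0.0, -0.1]
grip_width: 0.288
grip_force: 40.3
```

Request:
servo_tool --deltas '[[[-0.2, -0.045, 0], [0, 0, 0], 0], [[-0.16, -0.03, 0], [0, 0, 0], 0], [[-0.1, -0.02, 0], [0, 0, 0], 0], [[-0.05, -0.01, 0], [0, 0, 0], 0], [[0, 0, 0], [0, 0, 0], 0], [[0, 0, 0], [0, 0, 0], 0], [[0, 0, 0], [0, 0, 0], 0]]'

```text
time_s: 11.15
eef_pos: [482.4, -214.7, 224.0]
ee_rot: [-0.0, 0.673, 0.74, 0.0]
force: [-0.2, 0.2, 0.0]
grip_width: 0.29
grip_force: 40.3
```

```bash
python3 - <<'E'
from h import *
d=pose();I=optics.capture('wrist');Sc=optics.capture('scene');np.savez('w6.npz',R=d[0],p=d[1]);print(d,telemetry.sense()['grip_width'])
print('card ends/mid',proj(cam('wrist',d),[[486.6,-265.8,100],[477.5,-170.2,100],[482,-218,100]]))
o=np.zeros((600,800,3),np.uint8);o[:,:400]=cv2.resize(I[120:320,253:387],(400,600),interpolation=2)
x,y=map(int,proj(cam('scene'),[d[1]])[0]);o[:,400:]=cv2.resize(Sc[y-50:y+100,x-50:x+50],(400,600),interpolation=2);cv2.imwrite('pics/w6.png',o)
E
```

```text
(array([[-9.53745966e-02,  9.95441435e-01, -1.87712220e-04],
       [ 9.95441399e-01,  9.53746518e-02,  3.10856027e-04],
       [ 3.27341958e-04, -1.57208747e-04, -9.99999934e-01]]), array([ 482.38532434, -214.68742585,  224.02323222])) 0.28834187349078055
card ends/mid [[320.95922431 241.15231323]
 [321.07912275 148.04302454]
 [320.96585269 197.00712241]]
```

View pics/w6.png

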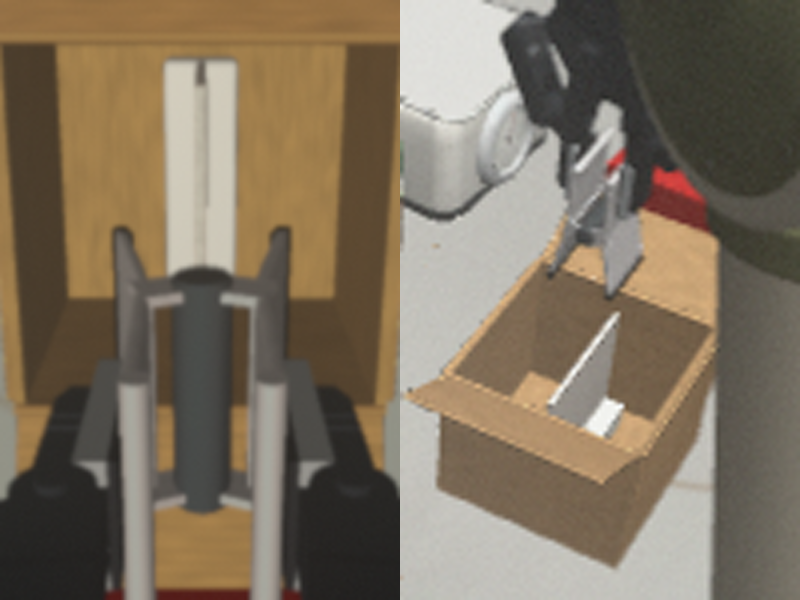

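The card edge shows at column 320.7 with its near end at row 148.3, within 0.5 px of the prediction. The clip is centred over it, so I'll lower.

Request:
servo_tool --deltas '[[[0, 0, 0.08], [0, 0, 0], 0], [[0, 0, 0.12], [0, 0, 0], 0], [[0, 0, 0.1], [0, 0, 0], 0], [[0, 0, 0.08], [0, 0, 0], 0], [[0, 0, 0.05], [0, 0, 0], 0], [[0, 0, 0.04], [0, 0, 0], 0], [[0, 0, 0], [0, 0, 0], 0], [[0, 0, 0], [0, 0, 0], 0]]'

```text
time_s: 12.05
eef_pos: [482.5, -215.9, 130.7]
ee_rot: [0.0, 0.673, 0.74, 0.0]
force: [-0.4, -0.1, 0.4]
grip_width: 0.288
grip_force: 40.3
```

Request:
servo_tool --deltas '[[[0, 0, 0], [0, 0, 0], 0], [[0, 0, 0], [0, 0, 0], 0], [[0, 0, 0], [0, 0, 0], 0], [[0, 0, 0], [0, 0, 0], 0], [[0, 0, 0], [0, 0, 0], 0]]'

```text
time_s: 12.55
eef_pos: [482.2, -215.8, 130.2]
ee_rot: [0.0, 0.673, 0.74, 0.0]
force: [-0.3, -1.0, -0.6]
grip_width: 0.29
grip_force: 40.3
```

```bash
python3 - <<'E'
from h import *
d=pose();I=optics.capture('wrist');Sc=optics.capture('scene')
o=np.zeros((600,800,3),np.uint8);o[:,:400]=cv2.resize(I[120:320,253:387],(400,600),interpolation=2)
x,y=map(int,proj(cam('scene'),[d[1]])[0]);o[:,400:]=cv2.resize(Sc[y-50:y+70,x-40:x+40],(400,600),interpolation=2);cv2.imwrite('pics/w7.png',o)
E
```

```text
(no output)
```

View pics/w7.png

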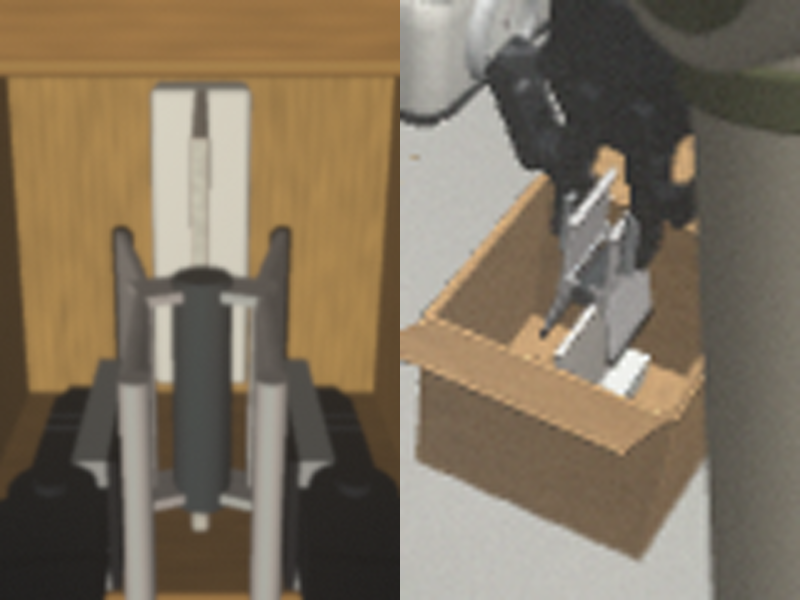

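The open jaws straddle the card with one on each side, centred and clear. The card edge runs from crop (200,138) to (200,525) under the barrel. I'll hand in.

```bash
python3 -c "
from rig import ctrl
print(ctrl.finish_job())"
```

```text
the job is handed in; nothing more can be done
None
```

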